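# Strip the thread stand and nest the empty cones

## Robot

A 6-joint arm with a two-finger parallel gripper is mounted at the origin on a cart in front of the work surface, level with it; the furniture and walls round the work are solid. World frame = base frame: x ahead of the robot, y to its left, z up, the work surface at z = 0. Lengths are in m, angles in rad, forces in N, time in s.
With the tool pointing down it reaches from about 0.4 to 0.925 m from the base axis. Payload 12.5 kg.
Tool frame: the origin (TCP) lies on the mounting face of the last link; the fingertips stand 190 mm ahead of it and the grasp point (between the pads) lies 171 mm ahead of it; z points along the fingers, y is the line along which they close (so a half turn about z gives the same grasp; the last joint's range is limited). The gripper opens to 95 mm and grips with 3 to 60 N. Pads are 20 mm wide; open, the fingers measure 119 mm over their backs; the gripper's body (75 mm by 180 mm) begins 59 mm behind the grasp point.
Start: joints at [1.053, 0.491, 1.559, -0, 1.092, -0.106], TCP at [0.25, 0.573, 0.405] pointing down, gripper open.
Joint ranges: [-3.1, 3.1], [-0.84, 2.19], [0.05, 2.79], [-1.13, 4.28], [0.06, 2.93], [-2.69, 2.69]. Speed limits (rad/s): [2.22, 2.22, 2.79, 3.14, 3.14, 3.14].

## Interface

Orientations are given as a unit quaternion [x, y, z, w].
In Python, from bench import get_state, capture, finish_job gives the robot as it stands.
- The arm moves only by the shell command python3 -m handwheel 'ROWS'. ROWS is JSON, a list of rows, each a list of 7 numbers: the shift along the world's x, y, z in cm, then the turn, a rotation vector about the world's x, y, z in rad, then the finger opening in cm, from 0 to 9.51. In form: [[dx, dy, dz, wx, wy, wz, gripper], ...]. A call has 1 to 20 rows; each row is the pose to reach, as a shift and turn from the pose commanded when the call began; what a row does not reach only later rows make up. A row lasts 1/10 s, in which the tool goes at most 50 mm and 8.59 degrees, less where a joint would pass 70% of its speed; a pose out of reach is approached as far as the arm can. A call with a gripper value outside its range is refused whole. The fingers move at their own pace and stop on an object; the grip force is fixed at half the most. Time passes only in rows, so rows that repeat a pose let the fingers close. It gives the time, the measured TCP pose, the force, the opening and the grip force at its end, in the units of the state.
- get_state(): the state, without advancing time (a new reading comes with each control period).
- capture(name): name is "side" or "top" or "wrist"; returns a dict with "img" (384x512x3 uint8, red, green, blue), "K" (3x3 intrinsics, pixels), "k1" (the pictures are not rectified: a ray, as slopes to the right and down, at radius r is drawn at 1 + k1 r^2 times it, then the intrinsics apply), "R" (3x3) and "t" (3): a world point X has camera coordinates R X + t. Camera axes: x right, y down, z forward; pixel columns grow to the right and rows downward; lengths in m; the calibration is good to about 2 mm. A picture is of the moment at which its call begins. There is no depth.
- finish_job(): hands the job in; it is judged then, once.
The state is a dict: "clock": time; "joint_pos": joint angles; "dq": joint speeds; "joint_efforts": joint torques, N m; "position": TCP position; "tcp_rot": TCP orientation; "wrist_force": force on the tool from outside, world axes, zero at the start; "ft_torque": the same for the moment, N m; "finger_gap": finger opening in m; "finger_force": force on a finger pad.
Only numpy, scipy, OpenCV 4.12 (cv2) and the standard library are available. Lean on these libraries where they do the work, as an engineer would, in place of code of your own. Each camera call takes 0.05 s, during which the arm holds its last target. There are 200 camera calls.

## Task

The thread has run out: strip both spindles of the thread stand in order - brass knob, then disc, then the empty cone - laying the knobs and discs in the parts tray. Nest every empty cone, these two and any standing on the bench, into one upright stack on the stacking block, setting each one on, not dropping it, and pushing it down lightly until its rim is level with the line on the block or the moulded bead of the cone below, and no further, so that they hold but do not jam. Leave the spools and the dye bottle alone.

Things in the scene. Friction and masses are not known exactly. Their poses are not given: they have to be found in the camera images.
- cone_left: hollow white plastic thread cone, 96 tall, open at the bottom. Origin: centre of its bottom rim; z up along its axis. Outside tapers from 66 wide at the rim to 37 at 82 up; above that a straight collar, 32 wide and 14 tall, to grip. Moulded bead round it 22 above the rim; walls 2 thick, three ribs inside. 40 g. Starts on the stand's left (+y) spindle, seat 18 above the stand's underside.
- cone_right: hollow white plastic thread cone, 96 tall, open at the bottom. Origin: centre of its bottom rim; z up along its axis. Same cone as cone_left; starts on the stand's right (-y) spindle.
- cone_a: hollow white plastic thread cone, 96 tall, open at the bottom. Origin: centre of its bottom rim; z up along its axis. Same cone as cone_left; stands on the bench near the block; may be absent.
- cone_b: hollow white plastic thread cone, 96 tall, open at the bottom. Origin: centre of its bottom rim; z up along its axis. Same cone as cone_left; stands on the bench near the block; may be absent.
- cone_c: hollow white plastic thread cone, 96 tall, open at the bottom. Origin: centre of its bottom rim; z up along its axis. Same cone as cone_left; stands on the bench near the block; may be absent.
- disc_left: flat aluminium hold-down disc (the washer), 51 across, 8 thick, hole 15, 60 g; starts on top of cone_left, round the stud. Origin: centre of its underside, z up.
- knob_left: fluted brass hold-down knob (plays the nut; plain bore 15, no thread, lifts straight off), 35 wide (40 at the foot), 28 tall, 140 g; starts on disc_left, round the stud. Origin: centre of its underside, z up.
- disc_right: flat aluminium hold-down disc (the washer), 51 across, 8 thick, hole 15, 60 g; starts on top of cone_right, round the stud. Origin: centre of its underside, z up.
- knob_right: fluted brass hold-down knob (plays the nut; plain bore 15, no thread, lifts straight off), 35 wide (40 at the foot), 28 tall, 140 g; starts on disc_right, round the stud. Origin: centre of its underside, z up.
- stand: thread stand screwed down: wooden board 94 x 250 x 18 with two upright steel studs, 8 thick, tips 154 above the bench, at y = +70 and -70 of its frame, each with a wooden boss 49 wide, 14 tall, that fits loosely inside a cone. Origin: centre of its underside, y along the board.
- block: stacking block for empties, fixed: wooden foot 98 wide and 14 tall with a turned plug shaped like the outside of a cone (65 wide at 14, about 38 at 93 above the bench), line scribed round it 36 above the bench. Origin: centre of its underside.
- block_line (a point): centre of the scribed line on the block's plug, 36 above the bench: the first cone's rim belongs here. The next cone's rim belongs at the bead of the cone below, 22 above that one's rim, and so on. A cone first touches 5 to 6 above its mark; from there it needs a growing push, some 5 to 15 N at the mark, more if held askew, and stays where it is left; cones lower in the stack may settle 1 or 2 more under later pushes.
- tray: loose dark steel parts tray, 120 (x) by 150 (y), 15 tall, walls and floor 4 thick, 450 g. Origin: centre of its underside.
- spool_red: bystander: red thread spool, 52 wide, 74 tall; leave alone. Origin: centre of its underside.
- spool_tan: bystander: tan thread spool, 52 wide, 86 tall; leave alone. Origin: centre of its underside.
- dye_bottle: bystander: black-capped dye bottle, 42 wide, 136 tall; leave alone. Origin: centre of its underside.
Mind the look-alikes: they are no part of the job. Leave any red look-alike of the disc_left alone. Leave any turquoise look-alike of the knob_right alone.

How it is judged:
At the end, for the whole second after the job is handed in: both knobs and both discs lie in the tray; every cone is in one upright stack on the block (tilt under 0.07 rad), each rim at most 3 mm above and 4.5 mm below the line or bead it belongs at, and within 6 mm of its axis; all at rest (((z of cone_left in the frame of block_line between -0.0045 and 0.003 m and horizontal distance between cone_left and block_line below 0.006 m) or (z of cone_left in the frame of cone_right between 0.0175 and 0.025 m and horizontal distance between cone_left and cone_right below 0.006 m) or (z of cone_left in the frame of cone_a between 0.0175 and 0.025 m and horizontal distance between cone_left and cone_a below 0.006 m) or (z of cone_left in the frame of cone_b between 0.0175 and 0.025 m and horizontal distance between cone_left and cone_b below 0.006 m) or (z of cone_left in the frame of cone_c between 0.0175 and 0.025 m and horizontal distance between cone_left and cone_c below 0.006 m)) and angle between each of cone_left, cone_right, cone_a, cone_b, cone_c's own z axis and vertical below 0.07 rad and horizontal distance between each of cone_left, cone_right, cone_a, cone_b, cone_c and block_line below 0.02 m and ((z of cone_right in the frame of block_line between -0.0045 and 0.003 m and horizontal distance between cone_right and block_line below 0.006 m) or (z of cone_right in the frame of cone_left between 0.0175 and 0.025 m and horizontal distance between cone_right and cone_left below 0.006 m) or (z of cone_right in the frame of cone_a between 0.0175 and 0.025 m and horizontal distance between cone_right and cone_a below 0.006 m) or (z of cone_right in the frame of cone_b between 0.0175 and 0.025 m and horizontal distance between cone_right and cone_b below 0.006 m) or (z of cone_right in the frame of cone_c between 0.0175 and 0.025 m and horizontal distance between cone_right and cone_c below 0.006 m)) and ((z of cone_a in the frame of block_line between -0.0045 and 0.003 m and horizontal distance between cone_a and block_line below 0.006 m) or (z of cone_a in the frame of cone_left between 0.0175 and 0.025 m and horizontal distance between cone_a and cone_left below 0.006 m) or (z of cone_a in the frame of cone_right between 0.0175 and 0.025 m and horizontal distance between cone_a and cone_right below 0.006 m) or (z of cone_a in the frame of cone_b between 0.0175 and 0.025 m and horizontal distance between cone_a and cone_b below 0.006 m) or (z of cone_a in the frame of cone_c between 0.0175 and 0.025 m and horizontal distance between cone_a and cone_c below 0.006 m)) and ((z of cone_b in the frame of block_line between -0.0045 and 0.003 m and horizontal distance between cone_b and block_line below 0.006 m) or (z of cone_b in the frame of cone_left between 0.0175 and 0.025 m and horizontal distance between cone_b and cone_left below 0.006 m) or (z of cone_b in the frame of cone_right between 0.0175 and 0.025 m and horizontal distance between cone_b and cone_right below 0.006 m) or (z of cone_b in the frame of cone_a between 0.0175 and 0.025 m and horizontal distance between cone_b and cone_a below 0.006 m) or (z of cone_b in the frame of cone_c between 0.0175 and 0.025 m and horizontal distance between cone_b and cone_c below 0.006 m)) and ((z of cone_c in the frame of block_line between -0.0045 and 0.003 m and horizontal distance between cone_c and block_line below 0.006 m) or (z of cone_c in the frame of cone_left between 0.0175 and 0.025 m and horizontal distance between cone_c and cone_left below 0.006 m) or (z of cone_c in the frame of cone_right between 0.0175 and 0.025 m and horizontal distance between cone_c and cone_right below 0.006 m) or (z of cone_c in the frame of cone_a between 0.0175 and 0.025 m and horizontal distance between cone_c and cone_a below 0.006 m) or (z of cone_c in the frame of cone_b between 0.0175 and 0.025 m and horizontal distance between cone_c and cone_b below 0.006 m)) and x of knob_left in the frame of tray between -0.058 and 0.058 m and y of knob_left in the frame of tray between -0.073 and 0.073 m and z of knob_left in the frame of tray between 0 and 0.05 m and x of knob_right in the frame of tray between -0.058 and 0.058 m and y of knob_right in the frame of tray between -0.073 and 0.073 m and z of knob_right in the frame of tray between 0 and 0.05 m and x of disc_left in the frame of tray between -0.058 and 0.058 m and y of disc_left in the frame of tray between -0.073 and 0.073 m and z of disc_left in the frame of tray between 0 and 0.05 m and x of disc_right in the frame of tray between -0.058 and 0.058 m and y of disc_right in the frame of tray between -0.073 and 0.073 m and z of disc_right in the frame of tray between 0 and 0.05 m and linear speed of each of cone_left, cone_right, cone_a, cone_b, cone_c below 0.02 m/s); the robot touches nothing.
It fails at once if a disc is lifted off its cone with the knob still riding on it ((z of disc_left in the frame of stand above 0.145 m and distance between disc_left and knob_left below 0.02 m) or (z of disc_right in the frame of stand above 0.145 m and distance between disc_right and knob_right below 0.02 m)).
It fails at once if a cone is lifted off its seat with the disc still riding on it ((z of cone_left in the frame of stand above 0.05 m and z of disc_left in the frame of cone_left above 0.085 m and horizontal distance between disc_left and cone_left below 0.02 m) or (z of cone_right in the frame of stand above 0.05 m and z of disc_right in the frame of cone_right above 0.085 m and horizontal distance between disc_right and cone_right below 0.02 m)).
It fails at once if a cone is driven 6.5 mm or more past the bead or line and jams (((z of cone_left in the frame of block_line below -0.0065 m and horizontal distance between cone_left and block_line below 0.01 m) or (z of cone_right in the frame of block_line below -0.0065 m and horizontal distance between cone_right and block_line below 0.01 m) or (z of cone_a in the frame of block_line below -0.0065 m and horizontal distance between cone_a and block_line below 0.01 m) or (z of cone_b in the frame of block_line below -0.0065 m and horizontal distance between cone_b and block_line below 0.01 m) or (z of cone_c in the frame of block_line below -0.0065 m and horizontal distance between cone_c and block_line below 0.01 m)) or ((z of cone_left in the frame of cone_right between 0 and 0.0155 m and horizontal distance between cone_left and cone_right below 0.01 m) or (z of cone_left in the frame of cone_a between 0 and 0.0155 m and horizontal distance between cone_left and cone_a below 0.01 m) or (z of cone_left in the frame of cone_b between 0 and 0.0155 m and horizontal distance between cone_left and cone_b below 0.01 m) or (z of cone_left in the frame of cone_c between 0 and 0.0155 m and horizontal distance between cone_left and cone_c below 0.01 m) or (z of cone_right in the frame of cone_left between 0 and 0.0155 m and horizontal distance between cone_right and cone_left below 0.01 m) or (z of cone_right in the frame of cone_a between 0 and 0.0155 m and horizontal distance between cone_right and cone_a below 0.01 m) or (z of cone_right in the frame of cone_b between 0 and 0.0155 m and horizontal distance between cone_right and cone_b below 0.01 m) or (z of cone_right in the frame of cone_c between 0 and 0.0155 m and horizontal distance between cone_right and cone_c below 0.01 m) or (z of cone_a in the frame of cone_left between 0 and 0.0155 m and horizontal distance between cone_a and cone_left below 0.01 m) or (z of cone_a in the frame of cone_right between 0 and 0.0155 m and horizontal distance between cone_a and cone_right below 0.01 m) or (z of cone_a in the frame of cone_b between 0 and 0.0155 m and horizontal distance between cone_a and cone_b below 0.01 m) or (z of cone_a in the frame of cone_c between 0 and 0.0155 m and horizontal distance between cone_a and cone_c below 0.01 m) or (z of cone_b in the frame of cone_left between 0 and 0.0155 m and horizontal distance between cone_b and cone_left below 0.01 m) or (z of cone_b in the frame of cone_right between 0 and 0.0155 m and horizontal distance between cone_b and cone_right below 0.01 m) or (z of cone_b in the frame of cone_a between 0 and 0.0155 m and horizontal distance between cone_b and cone_a below 0.01 m) or (z of cone_b in the frame of cone_c between 0 and 0.0155 m and horizontal distance between cone_b and cone_c below 0.01 m) or (z of cone_c in the frame of cone_left between 0 and 0.0155 m and horizontal distance between cone_c and cone_left below 0.01 m) or (z of cone_c in the frame of cone_right between 0 and 0.0155 m and horizontal distance between cone_c and cone_right below 0.01 m) or (z of cone_c in the frame of cone_a between 0 and 0.0155 m and horizontal distance between cone_c and cone_a below 0.01 m) or (z of cone_c in the frame of cone_b between 0 and 0.0155 m and horizontal distance between cone_c and cone_b below 0.01 m))).
It fails at once if a cone is dropped onto the stack (falls free by some 5 mm or more) ((horizontal distance between cone_left and block_line below 0.015 m and contact force between cone_left and anything else below 0.03 N and linear speed of cone_left above 0.3 m/s) or (horizontal distance between cone_right and block_line below 0.015 m and contact force between cone_right and anything else below 0.03 N and linear speed of cone_right above 0.3 m/s) or (horizontal distance between cone_a and block_line below 0.015 m and contact force between cone_a and anything else below 0.03 N and linear speed of cone_a above 0.3 m/s) or (horizontal distance between cone_b and block_line below 0.015 m and contact force between cone_b and anything else below 0.03 N and linear speed of cone_b above 0.3 m/s) or (horizontal distance between cone_c and block_line below 0.015 m and contact force between cone_c and anything else below 0.03 N and linear speed of cone_c above 0.3 m/s)).
It fails at once if a thread spool or the dye bottle is pushed over 3 cm from its place (distance of any of spool_red, spool_tan, dye_bottle from where it was at the start of the episode above 0.03 m).
Of cone_a, cone_b, cone_c only 1 to 3 are there at a start; the rules pass over those that are not, and their reading is None.
At some moment in a run one of cone_a, cone_b, cone_c, tray may be knocked a few centimetres aside while the robot is not near it.
It also fails if it takes over 210 s, if anything falls off the work surface, if the arm or the gripper's body presses on something with over 40 N, if the wrist force passes 120 N, or if a joint passes its speed limit or range.

## Working session

There is one attempt and no reset: what is moved stays moved. The work goes in short steps, Python scripts to look and compute and a shell command to move; the robot and the scene stay as the last step left them, time stands still between calls to the robot, and variables do not carry over. Pictures are saved under pics/ and viewed, at most 14 in all, crops included, and the job is handed in when it is done.

```bash
mkdir -p pics; ls
cat > h.py <<'E'
import numpy as np, cv2
from bench import get_state, capture
def cap(n):
    c=capture(n); return c
def save(c,f,box=None,s=1):
    im=c["img"][:,:,::-1]
    if box: im=im[box[1]:box[3],box[0]:box[2]]
    cv2.imwrite("pics/"+f,cv2.resize(im,None,fx=s,fy=s,interpolation=cv2.INTER_CUBIC))
def ray(c,u,v):
    K=np.array(c["K"]);R=np.array(c["R"]);t=np.array(c["t"])
    d=cv2.undistortPoints(np.array([[[u,v]]],float),K,np.array([c["k1"],0,0,0,0],float))[0,0]
    return -R.T@t, R.T@np.array([d[0],d[1],1.])
def onz(c,u,v,z):
    o,d=ray(c,u,v); return o+d*(z-o[2])/d[2]
def proj(c,X):
    p,_=cv2.projectPoints(np.array(X,float).reshape(-1,1,3),cv2.Rodrigues(np.array(c["R"]))[0],np.array(c["t"],float),np.array(c["K"]),np.array([c["k1"],0,0,0,0],float))
    return p[:,0]
E
python3 - <<'E'
from h import *
for n in("side","top"):
    c=cap(n); save(c,n+"0.png",s=1.5); print(n,np.round(ray(c,256,192),3),np.array(c["K"])[0,0],c["k1"])
s=get_state(); print({k:np.round(v,3) for k,v in s.items()})
E
```

```text
pics
side [[ 0.667  0.905  0.699]
 [-0.081 -0.847 -0.525]] 405.5307358022565 -0.01339252831387379
top [[ 0.433 -0.023  1.548]
 [ 0.108 -0.018 -0.994]] 465.8605914543515 -0.19179666153833994
{'clock': np.float64(0.1), 'joint_pos': array([ 1.053,  0.491,  1.559, -0.   ,  1.092, -0.106]), 'dq': array([-0.001, -0.   , -0.001,  0.   ,  0.001,  0.001]), 'joint_efforts': array([ 2.0000e-03, -6.1362e+01, -2.5860e+01,  6.9000e-02,  4.7000e-02,
       -0.0000e+00]), 'position': array([0.25 , 0.573, 0.404]), 'tcp_rot': array([ 0.204,  0.979, -0.   , -0.   ]), 'wrist_force': array([ 0.28 , -0.231, -0.752]), 'ft_torque': array([ 0.009,  0.05 , -0.059]), 'finger_force': np.float64(0.0), 'finger_gap': np.float64(0.095)}
```

```bash
python3 -m handwheel --help 2>&1 | head -20
```

```text
invalid input: not JSON, or not a number
```

View pics/top0.png

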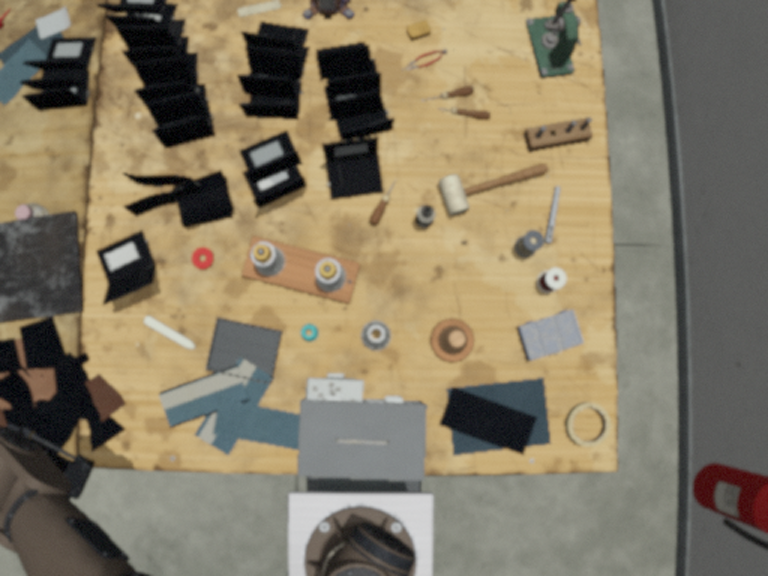

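View pics/side0.png

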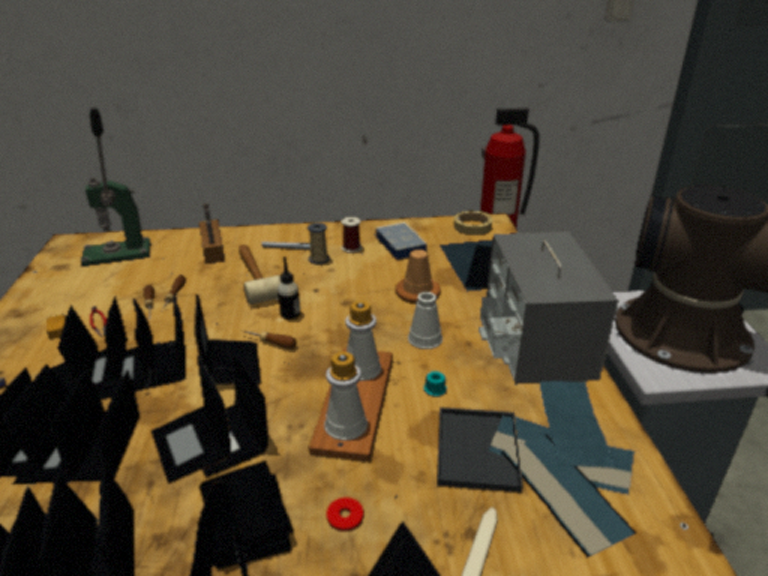

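The top view shows the stand with knobs at about (264,253) and (328,270), and the tray at (244,345). One bench cone stands at (376,334) and the block at (453,340), all in the 1.5x picture. The red look-alike disc is at (203,258) and the turquoise look-alike knob at (309,332). The brass and aluminium parts on the stand are the ones meant.

Run:
```python
from h import *
c=cap("top"); s=cap("side")
def comps(c,m,minA=20,box=None):
    n,l,st,ce=cv2.connectedComponentsWithStats(m.astype(np.uint8))
    return [(ce[i].round(1),st[i].tolist()) for i in range(1,n) if st[i][4]>minA]
hs=cv2.cvtColor(c["img"],cv2.COLOR_RGB2HSV); 
hv=cv2.cvtColor(s["img"],cv2.COLOR_RGB2HSV)
for nm,p in dict(knob=(176,168),wood=(200,176),disc=(173,176),cone=(250,231),plug=(305,226),foot=(290,228),tray=(163,230),bench=(215,205)).items(): print(nm,hs[p[1],p[0]])
for nm,p in dict(knobL=(230,243),knobR=(241,209),plug=(279,180),cone=(284,220),bench=(250,300)).items(): print("s",nm,hv[p[1],p[0]])
save(c,"topc.png",(130,140,340,260),3.8)
```

```text
knob [ 21 111 177]
wood [ 14 118 181]
disc [ 75   3 168]
cone [ 20  15 104]
plug [ 16  83 202]
foot [ 14 118 179]
tray [ 98  10 104]
bench [ 20 103 194]
s knobL [ 19 197 109]
s knobR [ 19 206  68]
s plug [ 17 155  89]
s cone [38 22 92]
s bench [ 18 179 144]
```

View pics/topc.png

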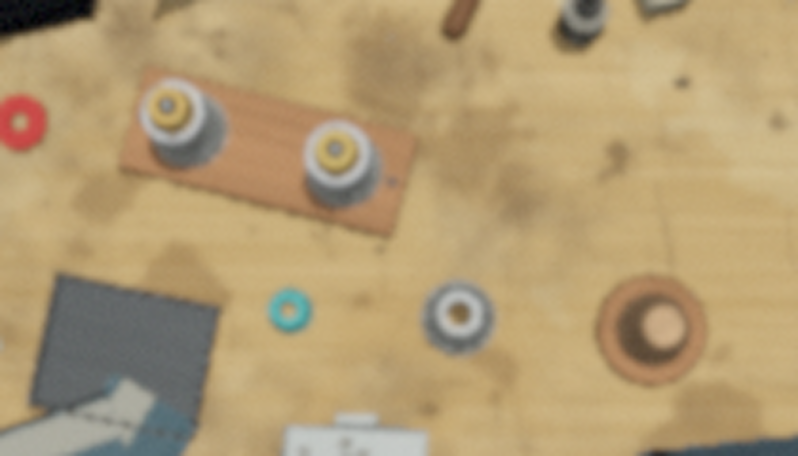

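The crop shows the two brass knobs on silver discs with grey stud tips at crop (167,106) and (336,150). The bench cone's collar is at (459,314), the plug top at (664,326) and the foot at (652,329). The tray corners are at (55,272), (218,305) and (32,403), and cloth strips lie at its lower edge.

Run:
```python
from h import *
c=cap("top"); s=cap("side")
q=lambda x,y:(130+x/3.8,140+y/3.8)
P={}
for n,x,y,z in [("studL",167,106,.154),("studR",336,150,.154),("cone",459,314,.096),("plug",664,326,.093),("foot",652,329,.014),("trTL",55,272,.015),("trTR",218,305,.015),("trBL",32,403,.015),("trBR",190,435,.015),("bdTL",147,68,.018),("bdTR",418,138,.018),("bdBL",121,166,.018),("bdBR",390,236,.018),("fakeknob",290,310,.028),("cabL",285,430,.0)]:
    P[n]=onz(c,*q(x,y),z); print(n,P[n].round(4))
print("sep",np.linalg.norm(P["studL"]-P["studR"]), "board c",np.mean([P[k] for k in P if k[:2]=="bd"],0).round(4),(P["studL"]+P["studR"])/2)
# side checks
for n,k in [("studL","studL"),("studR","studR"),("cone","cone"),("plug","plug")]: print("side px x1.5",n,proj(s,P[k])[0]*1.5)
# masks refine: brightness blobs
def blob(c,m,near,nm,z):
    n,l,st,ce=cv2.connectedComponentsWithStats(m.astype(np.uint8)); d=[np.hypot(*(ce[i]-near)) if st[i][4]>15 else 1e9 for i in range(1,n)]; i=1+int(np.argmin(d)); cn=max(cv2.findContours((l==i).astype(np.uint8),0,1)[0],key=len); (r,w,a)=cv2.minAreaRect(cn); print(nm,ce[i].round(1),st[i].tolist(),onz(c,*r,z).round(4))
hs=cv2.cvtColor(c["img"],cv2.COLOR_RGB2HSV).astype(int)
blob(c,(hs[...,1]<40)&(hs[...,2]>135),np.array(q(176,112)),"discL",.122)
blob(c,(hs[...,1]<40)&(hs[...,2]>135),np.array(q(340,158)),"discR",.122)
blob(c,(hs[...,1]<40)&(hs[...,2]>135),np.array(q(459,314)),"cone",.096)
# cabinet: front corners at side view -> height
for u,v in [(612,300),(495,235)]:
  for z in (.1,.15,.2,.25): print(z,onz(s,u/1.5,v/1.5,z).round(3))
for u,v in [(299,400),(426,403),(425,475)]:
  for z in (.1,.2): print("t",z,onz(c,u/1.5,v/1.5,z).round(3))
```

```text
studL [0.6576 0.2002 0.154 ]
studR [0.6224 0.0643 0.154 ]
cone [ 0.4951 -0.0343  0.096 ]
plug [ 0.4857 -0.2032  0.093 ]
foot [ 0.486  -0.2025  0.014 ]
trTL [0.5331 0.3185 0.015 ]
trTR [0.5054 0.1743 0.015 ]
trBL [0.4187 0.3366 0.015 ]
trBR [0.3927 0.1972 0.015 ]
bdTL [0.7134 0.2407 0.018 ]
bdTR [0.6518 0.0014 0.018 ]
bdBL [0.6263 0.2615 0.018 ]
bdBR [0.5659 0.0252 0.018 ]
fakeknob [0.5008 0.1104 0.028 ]
cabL [0.3974 0.1162 0.    ]
sep 0.1404006930408223 board c [0.6393 0.1322 0.018 ] [0.64000278 0.13226031 0.154     ]
side px x1.5 studL [344.28710891 353.93699451]
side px x1.5 studR [362.10370214 301.96346621]
side px x1.5 cone [427.9020824  295.58798248]
side px x1.5 plug [419.45843958 253.47471821]
discL [177.7 170.2] [167, 161, 22, 17, 107] [0.6607 0.1976 0.122 ]
discR [219.7 181.1] [210, 172, 20, 17, 131] [0.6254 0.0638 0.122 ]
cone [251.1 220.9] [243, 214, 17, 17, 152] [ 0.4979 -0.0357  0.096 ]
0.1 [0.168 0.021 0.1  ]
0.15 [0.209 0.095 0.15 ]
0.2 [0.251 0.168 0.2  ]
0.25 [0.293 0.242 0.25 ]
0.1 [ 0.312 -0.257  0.1  ]
0.15 [ 0.342 -0.16   0.15 ]
0.2 [ 0.371 -0.063  0.2  ]
0.25 [0.401 0.034 0.25 ]
t 0.1 [0.358 0.124 0.1  ]
t 0.2 [0.363 0.114 0.2  ]
t 0.1 [ 0.353 -0.137  0.1  ]
t 0.2 [ 0.358 -0.13   0.2  ]
t 0.1 [ 0.204 -0.136  0.1  ]
t 0.2 [ 0.22  -0.128  0.2  ]
```

```bash
python3 -m handwheel '[[40.8,-37.3,0,0,0,0,9.5],[40.8,-37.3,0,0,0,0,9.5],[40.8,-37.3,0,0,0,0,9.5],[40.8,-37.3,0,0,0,0,9.5],[40.8,-37.3,0,0,0,0,9.5],[40.8,-37.3,0,0,0,0,9.5],[40.8,-37.3,0,0,0,0,9.5],[40.8,-37.3,0,0,0,0,9.5],[40.8,-37.3,0,0,0,0,9.5],[40.8,-37.3,0,0,0,0,9.5],[40.8,-37.3,0,0,0,0,9.5],[40.8,-37.3,0,0,0,0,9.5],[40.8,-37.3,0,0,0,0,9.5],[40.8,-37.3,0,0,0,0,9.5]]'
python3 - <<'E'
from h import *
c=cap("wrist"); save(c,"w1.png",s=1.2); print(proj(c,[[.6576,.2002,.154],[.6224,.0643,.154]])*1.2, get_state()["position"])
E
```

```text
clock: 1.7
position: [0.6575, 0.2005, 0.4047]
tcp_rot: [0.204, 0.979, 0.0, -0.0]
wrist_force: [-0.1, 0.2, -0.3]
finger_gap: 0.0953
finger_force: 0.0
[[305.25863101 246.26519523]
 [111.1542408  275.26723832]] [0.65730304 0.20081575 0.40488177]
```

View pics/w1.png

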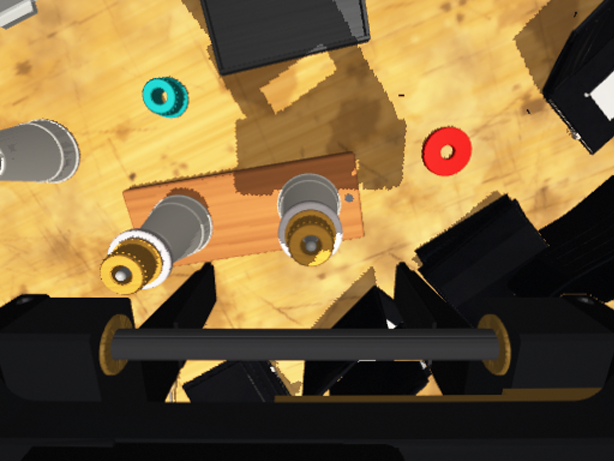

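The wrist view shows the left stud tip at (311,245) and the right at (121,275), a few pixels from the predictions (305,246) and (111,275).

Run:
```python
from h import *
c=cap("wrist")
for u,v in [(311,245),(121,275)]: print(onz(c,u/1.2,v/1.2,.154))
print(np.array(c["K"])[0,0],c["k1"],ray(c,256,192),np.array(c["R"]))
```

```text
[0.65829761 0.20457108 0.154     ]
[0.62506155 0.07112548 0.154     ]
293.0118580702148 -0.014195680825516668 (array([0.58176561, 0.23282266, 0.38405546]), array([ 0.27318576, -0.109943  , -0.95572051])) [[ 3.98809823e-01  9.17033491e-01  5.48582885e-04]
 [ 8.78436857e-01 -3.82196074e-01  2.86835928e-01]
 [ 2.63247819e-01 -1.13911090e-01 -9.57979566e-01]]
```

```bash
python3 -m handwheel '[[0,0.2,-4,0,0,0,9.5],[0,0.2,-8,0,0,0,9.5],[0,0.2,-8.8,0,0,0,9.5],[0,0.2,-8.8,0,0,0,9.5],[0,0.2,-8.8,0,0,0,3],[0,0.2,-8.8,0,0,0,3],[0,0.2,-8.8,0,0,0,3],[0,0.2,-8.8,0,0,0,3],[0,0.2,-8.8,0,0,0,3],[0,0.2,-8.8,0,0,0,3],[0,0.2,-8.8,0,0,0,3],[0,0.2,-8.8,0,0,0,3],[0,0.2,-8.8,0,0,0,3],[0,0.2,-8.8,0,0,0,3]]'
python3 - <<'E'
from h import *
s=get_state();print(s["position"],s["wrist_force"],s["ft_torque"])
E
```

```text
clock: 3.2
position: [0.6581, 0.2017, 0.3165]
tcp_rot: [0.204, 0.979, -0.0, -0.0]
wrist_force: [-0.1, -0.5, -1.9]
finger_gap: 0.0338
finger_force: 29.9
[0.6580875  0.20173657 0.31654529] [-0.1056449  -0.53579331 -1.92901327] [0.01530541 0.00852608 0.00082361]
```

```bash
python3 -m handwheel '[[0,0,2,0,0,0,3],[0,0,5,0,0,0,3],[0,0,7,0,0,0,3],[0,0,7,0,0,0,3],[-4,2,7,0,0,0,3],[-8,4.4,7,0,0,0,3],[-12,6.6,7,0,0,0,3],[-15.8,8.8,7,0,0,0,3],[-15.8,8.8,7,0,0,0,3],[-15.8,8.8,7,0,0,0,3],[-15.8,8.8,7,0,0,0,3],[-15.8,8.8,7,0,0,0,3]]'
python3 - <<'E'
from h import *
c=cap("wrist"); save(c,"w2.png",s=1.2)
print(proj(c,[[.533,.3185,.015],[.505,.174,.015],[.419,.337,.015],[.393,.197,.015]])*1.2)
E
```

```text
clock: 4.4
position: [0.501, 0.2892, 0.3861]
tcp_rot: [0.205, 0.979, -0.0, -0.0]
wrist_force: [0.9, -0.7, -1.1]
finger_gap: 0.0338
finger_force: 29.9
[[343.5799067  222.66946856]
 [207.51265115 251.90266275]
 [316.87806583 108.9287402 ]
 [174.07045933 144.09606465]]
```

View pics/w2.png

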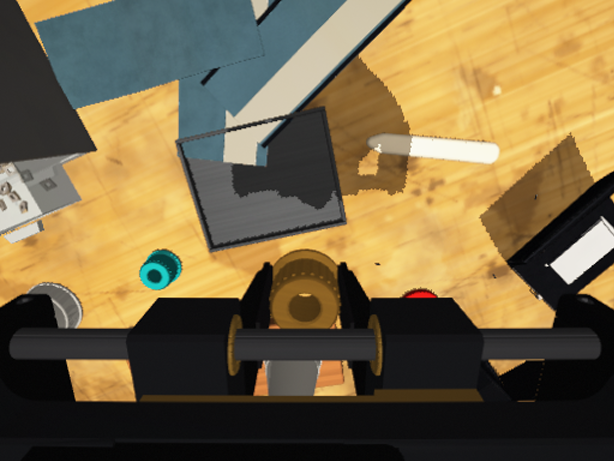

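The knob is held, its bore at (305,300). The tray corners appear at (347,223), (212,250), (323,108) and (178,143), within about 4 px of prediction, so it has not moved. A cloth strip pokes into its near edge around (250,150).

```bash
python3 -m handwheel '[[0,0,-4,0,0,0,3],[0,0,-8,0,0,0,3],[0,0,-12,0,0,0,3],[0,0,-16,0,0,0,3],[0,0,-17.6,0,0,0,3],[0,0,-17.6,0,0,0,3],[0,0,-17.6,0,0,0,3],[0,0,-17.6,0,0,0,4.6],[0,0,-17.6,0,0,0,4.6],[0,0,-17.6,0,0,0,4.6],[0,0,-17.6,0,0,0,4.6],[0,0,-12,0,0,0,4.6],[0,0,-8,0,0,0,9.5],[0,0,-4,0,0,0,9.5],[0,0,0,0,0,0,9.5],[0,0,0,0,0,0,9.5]]'
python3 - <<'E'
from h import *
c=cap("wrist"); save(c,"w3.png",s=1)
E
```

```text
clock: 6.05
position: [0.5002, 0.2899, 0.3922]
tcp_rot: [0.204, 0.979, 0.003, 0.004]
wrist_force: [0.6, 0.4, -0.3]
finger_gap: 0.0725
finger_force: 0.0
```

View pics/w3.png

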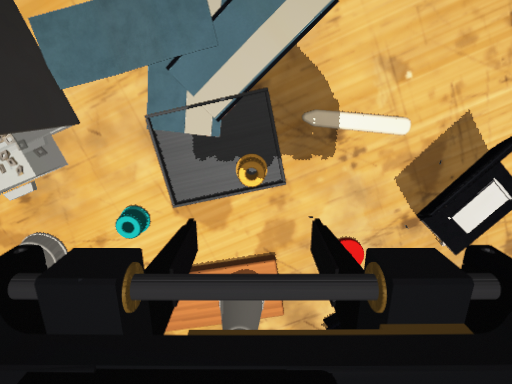

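The brass knob stands upright in the tray at (251,170).

```bash
python3 -m handwheel '[[3,-4,0,0,0,0,9.5],[5.5,-9,0,0,0,0,9.5],[8,-14,0,0,0,0,9.5],[10.5,-19,0,0,0,0,9.5],[12.2,-22.3,0,0,0,0,9.5],[12.2,-22.3,0,0,0,0,9.5],[12.2,-22.3,-4,0,0,0,9.5],[12.2,-22.3,-7,0,0,0,9.5],[12.2,-22.3,-7,0,0,0,9.5],[12.2,-22.3,-7,0,0,0,3],[12.2,-22.3,-7,0,0,0,3],[12.2,-22.3,-7,0,0,0,3],[12.2,-22.3,-7,0,0,0,3],[12.2,-22.3,-7,0,0,0,3],[12.2,-22.3,-7,0,0,0,3],[12.2,-22.3,-7,0,0,0,3],[12.2,-22.3,-7,0,0,0,3],[12.2,-22.3,-7,0,0,0,3],[12.2,-22.3,-7,0,0,0,3]]'
```

```text
clock: 8.0
position: [0.6221, 0.0667, 0.3166]
tcp_rot: [0.204, 0.979, -0.0, -0.0]
wrist_force: [-0.4, 0.5, -1.6]
finger_gap: 0.0339
finger_force: 29.9
```

```bash
python3 -m handwheel '[[0,0,3,0,0,0,3],[0,0,6,0,0,0,3],[-2,2,7,0,0,0,3],[-5,5,7,0,0,0,3],[-8,8,7,0,0,0,3],[-11,11,7,0,0,0,3],[-13.8,14.5,7,0,0,0,3],[-13.8,14.5,5,0,0,0,3],[-13.8,14.5,0,0,0,0,3],[-13.8,14.5,-5,0,0,0,3],[-13.8,14.5,-9,0,0,0,3],[-13.8,14.5,-10.7,0,0,0,3],[-13.8,14.5,-10.7,0,0,0,3],[-13.8,14.5,-10.7,0,0,0,3],[-13.8,14.5,-10.7,0,0,0,4.6],[-13.8,14.5,-10.7,0,0,0,4.6],[-13.8,14.5,-10.7,0,0,0,4.6],[-13.8,14.5,-10.7,0,0,0,4.6],[-13.8,14.5,-6,0,0,0,4.6],[-13.8,14.5,0,0,0,0,4.6]]'
```

```text
clock: 10.0
position: [0.484, 0.2117, 0.3069]
tcp_rot: [0.204, 0.979, -0.001, -0.002]
wrist_force: [0.8, 0.0, -0.4]
finger_gap: 0.0456
finger_force: 0.0
```

```bash
python3 -m handwheel '[[0,0,4,0,0,0,6],[0,0,7,0,0,0,9.5],[4,-0.2,7,0,0,0,9.5],[8,-0.5,7,0,0,0,9.5],[12,-0.8,7,0,0,0,9.5],[17.4,-1,7,0,0,0,9.5],[17.4,-1,7,0,0,0,9.5],[17.4,-1,3,0,0,0,9.5],[17.4,-1,-1.6,0,0,0,9.5],[17.4,-1,-1.6,0,0,0,9.5],[17.4,-1,-1.6,0,0,0,9.5],[17.4,-1,-1.6,0,0,0,4.5],[17.4,-1,-1.6,0,0,0,4.5],[17.4,-1,-1.6,0,0,0,4.5],[17.4,-1,-1.6,0,0,0,4.5],[17.4,-1,-1.6,0,0,0,4.5],[17.4,-1,-1.6,0,0,0,4.5],[17.4,-1,-1.6,0,0,0,4.5],[17.4,-1,-1.6,0,0,0,4.5]]'
python3 - <<'E'
from h import *
c=cap("wrist"); save(c,"w4.png",s=1)
E
```

```text
clock: 11.9
position: [0.6582, 0.2018, 0.2909]
tcp_rot: [0.204, 0.979, 0.0, 0.0]
wrist_force: [-0.4, 0.7, 2.0]
finger_gap: 0.0499
finger_force: 30.0
```

View pics/w4.png

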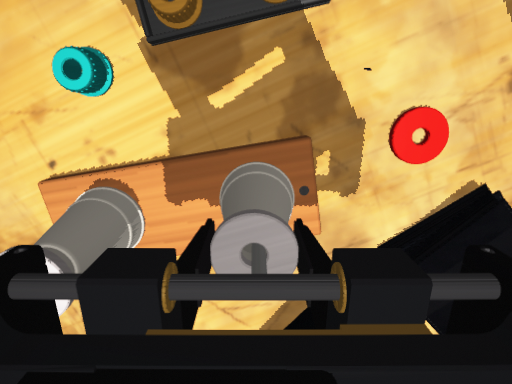

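The left disc is between the pads at (255,245), gripped a little low, so I'll regrip it 9 mm higher. The knobs are in the tray.

```bash
python3 -m handwheel '[[0,0,0,0,0,0,6],[0,0,0,0,0,0,6],[0,0,0,0,0,0,6],[0,0,0.9,0,0,0,6],[0,0,0.9,0,0,0,4.5],[0,0,0.9,0,0,0,4.5],[0,0,0.9,0,0,0,4.5],[0,0,0.9,0,0,0,4.5],[0,0,0.9,0,0,0,4.5],[0,0,3,0,0,0,4.5],[0,0,6,0,0,0,4.5],[0,0,8,0,0,0,4.5],[-4,2,8,0,0,0,4.5],[-8,4,8,0,0,0,4.5],[-12,6,8,0,0,0,4.5],[-16,8,8,0,0,0,4.5],[-20.9,10,8,0,0,0,4.5],[-20.9,10,8,0,0,0,4.5],[-20.9,10,8,0,0,0,4.5],[-20.9,10,8,0,0,0,4.5]]'
python3 - <<'E'
from h import *
c=cap("top"); hs=cv2.cvtColor(c["img"],cv2.COLOR_RGB2HSV); save(c,"topd.png",(100,130,350,270),3)
E
```

```text
clock: 13.95
position: [0.4499, 0.3016, 0.3707]
tcp_rot: [0.205, 0.979, 0.0, 0.0]
wrist_force: [-0.3, 0.7, -1.0]
finger_gap: 0.0494
finger_force: 30.0
```

View pics/topd.png

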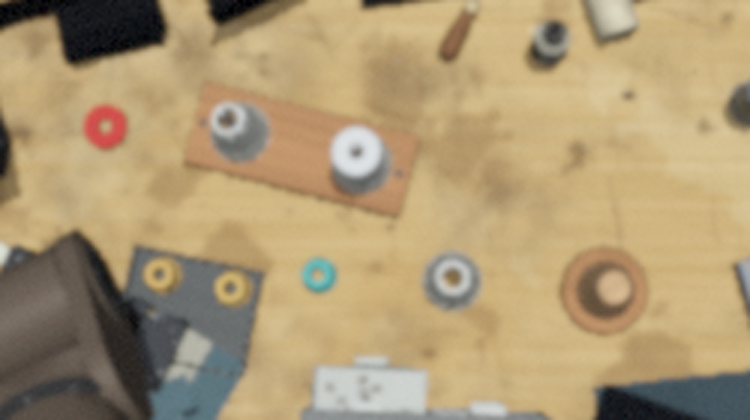

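The top crop shows both knobs in the tray, at (160,273) and (232,287). The left disc is off the stand and held, and the bench cone (452,277) and tray have not moved.

```bash
python3 -m handwheel '[[0,0,-4,0,0,0,4.5],[0,0,-8,0,0,0,4.5],[0,0,-12,0,0,0,4.5],[0,0,-15,0,0,0,4.5],[0,0,-16.3,0,0,0,4.5],[0,0,-16.3,0,0,0,4.5],[0,0,-16.3,0,0,0,4.5],[0,0,-16.3,0,0,0,5.8],[0,0,-16.3,0,0,0,5.8],[0,0,-16.3,0,0,0,5.8],[0,0,-16.3,0,0,0,5.8],[0,0,-12,0,0,0,5.8],[0,0,-8,0,0,0,5.8],[0,0,-4,0,0,0,5.8],[0,0,1,0,0,0,9.5],[0,0,1,0,0,0,9.5],[0,0,1,0,0,0,9.5]]'
```

```text
clock: 15.7
position: [0.4488, 0.3017, 0.3817]
tcp_rot: [0.204, 0.979, 0.001, 0.001]
wrist_force: [-0.4, -0.4, -0.4]
finger_gap: 0.0768
finger_force: 0.0
```

```bash
python3 -m handwheel '[[3,-4,0,0,0,0,9.5],[6,-8,0,0,0,0,9.5],[9,-12,0,0,0,0,9.5],[12,-16,0,0,0,0,9.5],[15,-20,0,0,0,0,9.5],[17.3,-23.5,0,0,0,0,9.5],[17.3,-23.5,0,0,0,0,9.5],[17.3,-23.5,-4,0,0,0,9.5],[17.3,-23.5,-8.1,0,0,0,9.5],[17.3,-23.5,-8.1,0,0,0,9.5],[17.3,-23.5,-8.1,0,0,0,4.5],[17.3,-23.5,-8.1,0,0,0,4.5],[17.3,-23.5,-8.1,0,0,0,4.5],[17.3,-23.5,-8.1,0,0,0,4.5],[17.3,-23.5,-8.1,0,0,0,4.5],[17.3,-23.5,-8.1,0,0,0,4.5],[17.3,-23.5,-8.1,0,0,0,4.5],[17.3,-23.5,-8.1,0,0,0,4.5]]'
```

```text
clock: 17.5
position: [0.6223, 0.0668, 0.3001]
tcp_rot: [0.204, 0.979, 0.0, 0.0]
wrist_force: [1.0, 0.5, 4.0]
finger_gap: 0.0495
finger_force: 30.0
```

```bash
python3 -m handwheel '[[0,0,3,0,0,0,4.5],[0,0,6,0,0,0,4.5],[0,0,8,0,0,0,4.5],[-3,2.5,8,0,0,0,4.5],[-6,5,8,0,0,0,4.5],[-9,7.5,8,0,0,0,4.5],[-12,10,8,0,0,0,4.5],[-15,12.5,8,0,0,0,4.5],[-18.9,15.3,8,0,0,0,4.5],[-18.9,15.3,8,0,0,0,4.5],[-18.9,15.3,8,0,0,0,4.5],[-18.9,15.3,8,0,0,0,4.5]]'
python3 - <<'E'
from h import *
c=cap("wrist"); save(c,"w5.png",s=1)
E
```

```text
clock: 18.7
position: [0.4338, 0.2195, 0.3798]
tcp_rot: [0.205, 0.979, 0.0, 0.0]
wrist_force: [0.9, 0.1, -0.4]
finger_gap: 0.0501
finger_force: 30.0
```

View pics/w5.png

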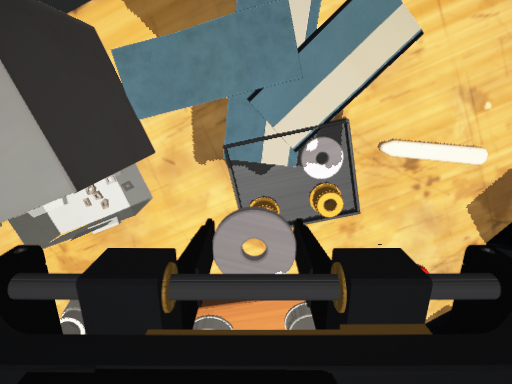

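The left disc is in the tray at (322,157) with the knobs at (328,200) and (264,207). The right disc is held over the tray, and the near-left spot is free. I'll shift 8 mm left to clear the cabinet drawer.

```bash
python3 -m handwheel '[[0,0.8,-4,0,0,0,4.5],[0,0.8,-8,0,0,0,4.5],[0,0.8,-12,0,0,0,4.5],[0,0.8,-16,0,0,0,4.5],[0,0.8,-17.1,0,0,0,4.5],[0,0.8,-17.1,0,0,0,4.5],[0,0.8,-17.1,0,0,0,4.5],[0,0.8,-17.1,0,0,0,5.8],[0,0.8,-17.1,0,0,0,5.8],[0,0.8,-17.1,0,0,0,5.8],[0,0.8,-17.1,0,0,0,5.8],[0,0.8,-12,0,0,0,5.8],[0,0.8,-8,0,0,0,5.8],[0,0.8,-4,0,0,0,5.8],[0,0.8,3,0,0,0,9.5],[0,0.8,3,0,0,0,9.5],[0,0.8,3,0,0,0,9.5]]'
python3 - <<'E'
from h import *
c=cap("wrist"); save(c,"w6.png",s=1)
E
```

```text
clock: 20.45
position: [0.433, 0.2278, 0.4128]
tcp_rot: [0.204, 0.979, 0.002, 0.003]
wrist_force: [-0.6, 0.4, 0.1]
finger_gap: 0.0768
finger_force: 0.0
```

View pics/w6.png

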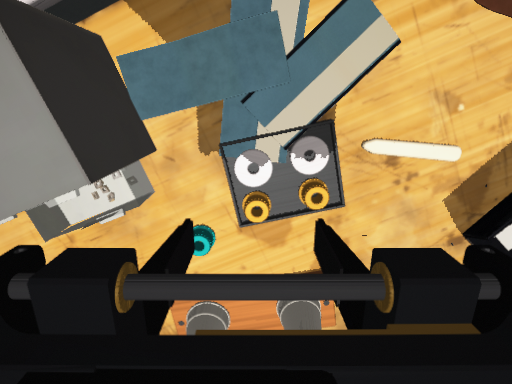

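All four parts lie in the tray: discs at (253,170) and (309,157), knobs at (257,207) and (317,195). Next I'll recheck the bench cone.

```bash
cat > tc.py <<'E'
from h import *
c=cap("top"); g=cv2.cvtColor(c["img"],cv2.COLOR_RGB2HSV).astype(int)
m=((g[...,1]<45)).astype(np.uint8); 
n,l,st,ce=cv2.connectedComponentsWithStats(m)
for i in range(1,n):
    if 60<st[i][4]<1500 and 140<ce[i][0]<340 and 140<ce[i][1]<245: print(ce[i].round(1),st[i].tolist(),onz(c,*ce[i],.05).round(4))
cr=c["img"][200:245,225:275]; b=cv2.cvtColor(cr,cv2.COLOR_RGB2HSV)
ring=((b[...,1]<45)&(b[...,2]>125)).astype(np.uint8)
n,l,st,ce=cv2.connectedComponentsWithStats(ring)
i=1+np.argmax(st[1:,4]); cn=max(cv2.findContours((l==i).astype(np.uint8),0,1)[0],key=len); (x,y),r=cv2.minEnclosingCircle(cn); print(x+225,y+200,r,onz(c,x+225,y+200,.096))
E
python3 tc.py
```

```text
[283.  143.6] [278, 138, 12, 13, 115] [ 0.7564 -0.1396  0.05  ]
[179.2 173.1] [170, 164, 19, 19, 287] [0.6572 0.1993 0.05  ]
[220.2 183.8] [211, 175, 19, 19, 283] [0.6224 0.0651 0.05  ]
[250.2 223.2] [241, 214, 19, 19, 257] [ 0.4954 -0.0327  0.05  ]
[172.4 239.5] [157, 216, 30, 52, 806] [0.4415 0.2175 0.05  ]
250.0 223.0 9.486932754516602 [ 0.4939885  -0.03183033  0.096     ]
```

```bash
python3 -m handwheel '[[1,-5,0,0,0,0,9.5],[2,-10,0,0,0,0,9.5],[3,-15,0,0,0,0,9.5],[4,-20,0,0,0,0,9.5],[6.2,-25,0,0,0,0,9.5],[6.2,-26.1,0,0,0,0,9.5],[6.2,-26.1,-4,0,0,0,9.5],[6.2,-26.1,-8,0,0,0,9.5],[6.2,-26.1,-12,0,0,0,9.5],[6.2,-26.1,-13.9,0,0,0,9.5],[6.2,-26.1,-13.9,0,0,0,9.5],[6.2,-26.1,-13.9,0,0,0,2.8],[6.2,-26.1,-13.9,0,0,0,2.8],[6.2,-26.1,-13.9,0,0,0,2.8],[6.2,-26.1,-13.9,0,0,0,2.8],[6.2,-26.1,-13.9,0,0,0,2.8],[6.2,-26.1,-13.9,0,0,0,2.8],[6.2,-26.1,-13.9,0,0,0,2.8],[6.2,-26.1,-13.9,0,0,0,2.8],[6.2,-26.1,-13.9,0,0,0,2.8]]'
```

```text
clock: 22.55
position: [0.4952, -0.0332, 0.2708]
tcp_rot: [0.204, 0.979, 0.0, 0.0]
wrist_force: [0.9, 0.6, 1.1]
finger_gap: 0.0356
finger_force: 29.6
```

```bash
python3 -m handwheel '[[0,0,0,0,0,0,5],[0,0,0,0,0,0,5],[0,0,0.4,0,0,0,5],[0,0,0.4,0,0,0,5],[0,0,0.4,0,0,0,5],[0,0,0.4,0,0,0,2.5],[0,0,0.4,0,0,0,2.5],[0,0,0.4,0,0,0,2.5],[0,0,0.4,0,0,0,2.5],[0,0,0.4,0,0,0,2.5],[0,0,0.4,0,0,0,2.5],[0,0,0.4,0,0,0,2.5],[0,0,0.4,0,0,0,2.5]]'
```

```text
clock: 23.85
position: [0.4951, -0.0332, 0.2747]
tcp_rot: [0.204, 0.979, 0.0, -0.0]
wrist_force: [-0.2, 0.2, -0.2]
finger_gap: 0.0312
finger_force: 30.0
```

```bash
python3 -m handwheel '[[0,0,3,0,0,0,2.5],[0,0,6,0,0,0,2.5],[0,0,9,0,0,0,2.5],[0,0,11.5,0,0,0,2.5],[0,0,11.5,0,0,0,2.5],[-0.2,-4,11.5,0,0,0,2.5],[-0.5,-8,11.5,0,0,0,2.5],[-0.7,-12,11.5,0,0,0,2.5],[-0.9,-16,11.5,0,0,0,2.5],[-0.9,-17,11.5,0,0,0,2.5],[-0.9,-17,11.5,0,0,0,2.5],[-0.9,-17,11.5,0,0,0,2.5],[-0.9,-17,11.5,0,0,0,2.5]]'
python3 - <<'E'
from h import *
s=cap("side"); w=cap("wrist")
a=cv2.resize(s["img"][110:210,230:330],(480,480),interpolation=2); b=cv2.resize(w["img"][100:384,100:400],(300,284))
o=np.zeros((480,790,3),np.uint8); o[:,:480]=a; o[:284,485:785]=b
cv2.imwrite("pics/s7.png",o[:,:,::-1]); p=get_state()["position"];print(p)
for X in ([p[0],p[1],p[2]-.2747],[p[0],p[1],p[2]-.179],[.486,-.2028,.093],[.486,-.2028,.014]): print(((proj(s,[X])[0]-[230,110])*4.8).round(1),(proj(w,[X])[0]-[100,100]).round(1))
E
```

```text
clock: 25.15
position: [0.4862, -0.202, 0.3896]
tcp_rot: [0.204, 0.979, 0.0, -0.0]
wrist_force: [-0.4, 0.7, -0.6]
finger_gap: 0.0307
finger_force: 30.0
[ 0.48629321 -0.20209603  0.3897774 ]
[238.6 253.9] [154.4  96.1]
[242.8 116.9] [154.8 145.4]
[237.9 283.5] [153.5  89.2]
[234.8 386.7] [153.5  71. ]
```

View pics/s7.png

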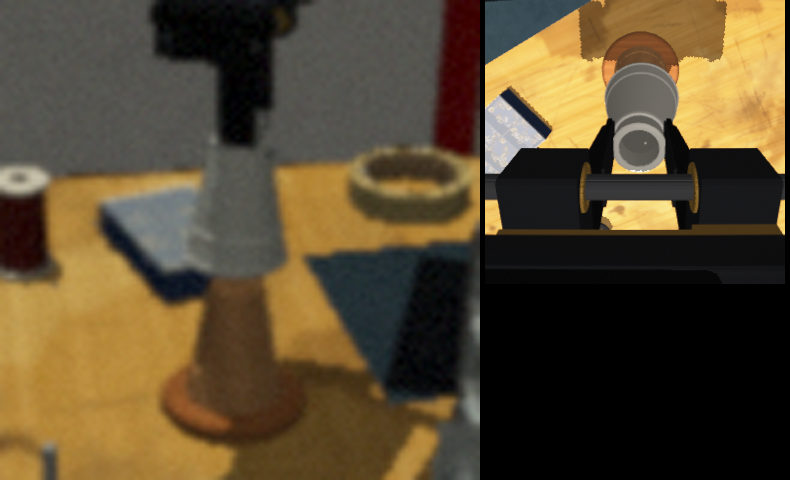

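Side crop: the cone rim is centred at x≈238, plug top ≈239, foot ≈234, matching the predictions within 1–2 mm. In the wrist inset the cone rim (641) and block foot (640) are also lined up.

```bash
python3 -m handwheel '[[0,0,-2,0,0,0,2.5],[0,0,-4,0,0,0,2.5],[0,0,-5.5,0,0,0,2.5],[0,0,-6.5,0,0,0,2.5],[0,0,-6.9,0,0,0,2.5],[0,0,-6.9,0,0,0,2.5],[0,0,-7.1,0,0,0,2.5],[0,0,-7.2,0,0,0,2.5],[0,0,-7.3,0,0,0,2.5],[0,0,-7.3,0,0,0,2.5],[0,0,-7.3,0,0,0,2.5]]'
```

```text
clock: 26.35
position: [0.4861, -0.2031, 0.3168]
tcp_rot: [0.204, 0.979, 0.0, -0.0]
wrist_force: [-1.7, 2.9, 1.5]
finger_gap: 0.0311
finger_force: 30.0
```

```bash
python3 -m handwheel '[[-0.1,0.1,0,0,0,0,2.5],[-0.1,0.1,-0.1,0,0,0,2.5],[-0.1,0.1,-0.2,0,0,0,2.5],[-0.1,0.1,-0.3,0,0,0,2.5],[-0.1,0.1,-0.3,0,0,0,2.5],[-0.1,0.1,-0.3,0,0,0,2.5]]'
```

```text
clock: 26.95
position: [0.4851, -0.2022, 0.3136]
tcp_rot: [0.204, 0.979, 0.0, -0.0]
wrist_force: [-0.2, 3.1, 0.4]
finger_gap: 0.0307
finger_force: 30.0
```

```bash
python3 -m handwheel '[[-0.1,0.1,0,0,0,0,2.5],[-0.1,0.1,-0.1,0,0,0,2.5],[-0.1,0.1,-0.2,0,0,0,2.5],[-0.1,0.1,-0.2,0,0,0,2.5],[-0.1,0.1,-0.2,0,0,0,2.5]]'; python3 -c "
from h import *
s=get_state();print(s['position'],s['wrist_force'],s['ft_torque'])"
```

```text
clock: 27.45
position: [0.4842, -0.2013, 0.3119]
tcp_rot: [0.204, 0.979, -0.0, 0.0]
wrist_force: [0.5, 1.3, 3.5]
finger_gap: 0.0309
finger_force: 30.0
[ 0.48421419 -0.20133981  0.31188623] [0.48289967 1.3027833  3.50120324] [ 0.10771673 -0.20345283  0.04671332]
```

```bash
python3 -m handwheel '[[0,0.05,-0.05,0,0,0,2.5],[0,0.05,-0.1,0,0,0,2.5],[0,0.05,-0.1,0,0,0,2.5],[0,0.05,-0.1,0,0,0,2.5]]'
```

```text
clock: 27.85
position: [0.4843, -0.201, 0.3112]
tcp_rot: [0.204, 0.979, -0.0, 0.001]
wrist_force: [1.0, -1.4, 7.2]
finger_gap: 0.0306
finger_force: 30.0
```

```bash
python3 -m handwheel '[[0,0,0,0,0,0,6],[0,0,0,0,0,0,6],[0,0,0,0,0,0,6],[0,0,1,0,0,0,6],[0,0,4,0,0,0,6],[0,0,8,0,0,0,6],[0,0,10,0,0,0,9.5],[0,0,10,0,0,0,9.5],[0,0,10,0,0,0,9.5]]'
python3 - <<'E'
from h import *
s=cap("side"); t=cap("top")
a=cv2.resize(s["img"][120:220,230:330],(480,480),interpolation=2); b=cv2.resize(t["img"][195:255,275:335],(300,300),interpolation=2)
o=np.zeros((480,790,3),np.uint8); o[:,:480]=a; o[:300,485:785]=b
cv2.imwrite("pics/s8.png",o[:,:,::-1])
b=np.array([.485,-.202])
for z in(.014,.036,.058,.118,.132): print(z,((proj(s,[[*b,z],[*(b+[0,.033]),z],[*(b+[.033,0]),z]])-[230,120])*4.8).round(1).tolist())
E
```

```text
clock: 28.75
position: [0.4839, -0.2006, 0.4109]
tcp_rot: [0.204, 0.979, -0.0, 0.0]
wrist_force: [0.5, 0.1, 0.5]
finger_gap: 0.0791
finger_force: 0.0
0.014 [[236.4, 339.3], [243.7, 365.3], [187.8, 341.9]]
0.036 [[237.3, 311.2], [244.7, 336.8], [188.2, 313.8]]
0.058 [[238.2, 282.5], [245.7, 307.8], [188.7, 285.1]]
0.118 [[240.7, 201.9], [248.5, 225.9], [189.9, 204.4]]
0.132 [[241.3, 182.5], [249.1, 206.2], [190.3, 184.9]]
```

View pics/s8.png

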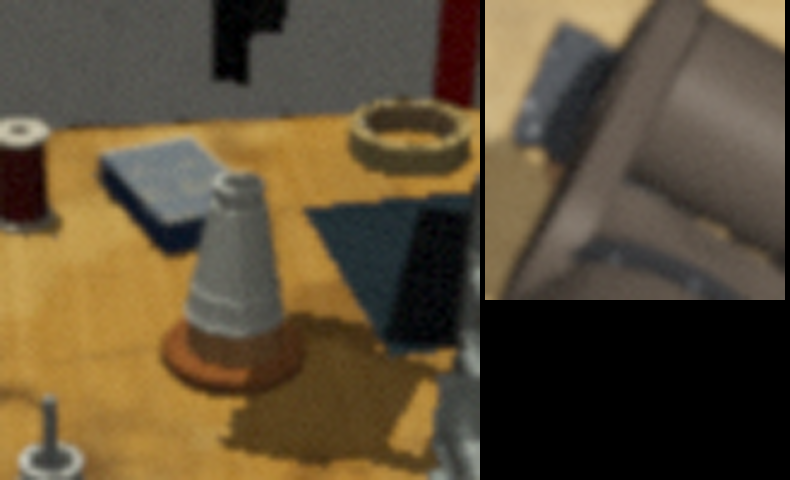

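The cone sits upright on the block. Its front rim is at about (237,335) in the crop, which matches the projected line level of 336.8. Next is the right-hand cone.

```bash
python3 -m handwheel '[[2,4,0,0,0,0,9.5],[4,8,0,0,0,0,9.5],[6,12,0,0,0,0,9.5],[8,16,0,0,0,0,9.5],[10,20,0,0,0,0,9.5],[12,24,0,0,0,0,9.5],[13.8,26.7,0,0,0,0,9.5],[13.8,26.7,0,0,0,0,9.5],[13.8,26.7,-4,0,0,0,9.5],[13.8,26.7,-8,0,0,0,9.5],[13.8,26.7,-11.8,0,0,0,9.5],[13.8,26.7,-11.8,0,0,0,9.5],[13.8,26.7,-11.8,0,0,0,9.5]]'
```

```text
clock: 30.15
position: [0.6223, 0.0658, 0.2928]
tcp_rot: [0.205, 0.979, -0.0, -0.001]
wrist_force: [0.3, -0.6, 0.9]
finger_gap: 0.0951
finger_force: 0.0
```

```bash
python3 -m handwheel '[[0,0,0,0,0,0,2.5],[0,0,0,0,0,0,2.5],[0,0,0,0,0,0,2.5],[0,0,0,0,0,0,2.5],[0,0,0,0,0,0,2.5],[0,0,0,0,0,0,2.5],[0,0,0,0,0,0,2.5],[0,0,0,0,0,0,2.5],[0,0,0,0,0,0,2.5],[0,0,0,0,0,0,2.5]]'; python3 -c "
from h import *
s=get_state();print(s['position'],s['wrist_force'],s['ft_torque'])"
```

```text
clock: 31.15
position: [0.6221, 0.0663, 0.2927]
tcp_rot: [0.204, 0.979, 0.0, -0.0]
wrist_force: [-0.1, -0.3, 0.0]
finger_gap: 0.0309
finger_force: 29.9
[0.6221289  0.06626943 0.29271147] [-0.13634551 -0.31172311  0.02903147] [-0.01034407 -0.02011591  0.02893133]
```

```bash
python3 -m handwheel '[[0,0,3,0,0,0,2.5],[0,0,7,0,0,0,2.5],[0,0,11,0,0,0,2.5],[0,0,15,0,0,0,2.5],[0,0,15,0,0,0,2.5],[-2,-4,15,0,0,0,2.5],[-4,-8,15,0,0,0,2.5],[-6,-12,15,0,0,0,2.5],[-8,-16,15,0,0,0,2.5],[-10,-20,15,0,0,0,2.5],[-12,-24,15,0,0,0,2.5],[-13.8,-26.7,15,0,0,0,2.5],[-13.8,-26.7,15,0,0,0,2.5],[-13.8,-26.7,15,0,0,0,2.5],[-13.8,-26.7,15,0,0,0,2.5]]'; python3 tc.py
```

```text
clock: 32.65
position: [0.4845, -0.2001, 0.4424]
tcp_rot: [0.204, 0.979, 0.0, -0.0]
wrist_force: [0.7, -0.0, -0.8]
finger_gap: 0.031
finger_force: 29.9
[283.  143.6] [278, 138, 11, 13, 111] [ 0.7562 -0.1395  0.05  ]
[179.2 173.1] [170, 164, 19, 19, 288] [0.6572 0.1992 0.05  ]
[290.3 212. ] [282, 199, 18, 27, 259] [ 0.5317 -0.1619  0.05  ]
[330.1 218.8] [315, 208, 33, 24, 137] [ 0.5097 -0.2915  0.05  ]Traceback (most recent call last):
  File "tc.py", line 10, in <module>
    i=1+np.argmax(st[1:,4]); cn=max(cv2.findContours((l==i).astype(np.uint8),0,1)[0],key=len); (x,y),r=cv2.minEnclosingCircle(cn); print(x+225,y+200,r,onz(c,x+225,y+200,.096))
        ~~~~~~~~~^^^^^^^^^^
    return _wrapfunc(a, 'argmax', axis=axis, out=out, **kwds)
    return bound(*args, **kwds)
ValueError: attempt to get argmax of an empty sequence
```

```bash
python3 -m handwheel '[[0,0,-3,0,0,0,2.5],[0,0,-6,0,0,0,2.5],[0,0,-8,0,0,0,2.5],[0,0,-9.2,0,0,0,2.5],[0,0,-9.7,0,0,0,2.5],[0,0,-9.9,0,0,0,2.5],[0,0,-10.1,0,0,0,2.5],[0,0,-10.3,0,0,0,2.5],[0,0,-10.4,0,0,0,2.5],[0,0,-10.4,0,0,0,2.5],[0,0,-10.4,0,0,0,2.5]]'
```

```text
clock: 33.8
position: [0.4841, -0.2009, 0.339]
tcp_rot: [0.204, 0.979, -0.0, 0.0]
wrist_force: [-0.8, -3.2, 2.7]
finger_gap: 0.0308
finger_force: 29.9
```

```bash
python3 -m handwheel '[[0,-0.1,0,0,0,0,2.5],[0,-0.1,-0.1,0,0,0,2.5],[0,-0.1,-0.2,0,0,0,2.5],[0,-0.1,-0.3,0,0,0,2.5],[0,-0.1,-0.35,0,0,0,2.5],[0,-0.1,-0.35,0,0,0,2.5],[0,-0.1,-0.35,0,0,0,2.5]]'
```

```text
clock: 34.5
position: [0.4842, -0.2019, 0.3356]
tcp_rot: [0.204, 0.979, -0.0, 0.0]
wrist_force: [-1.2, -2.6, 7.5]
finger_gap: 0.0305
finger_force: 29.9
```

```bash
python3 -m handwheel '[[0,-0.05,-0.05,0,0,0,2.5],[-0.05,-0.1,-0.1,0,0,0,2.5],[-0.05,-0.1,-0.18,0,0,0,2.5],[-0.05,-0.1,-0.18,0,0,0,2.5],[-0.05,-0.1,-0.18,0,0,0,2.5]]'
```

```text
clock: 35.0
position: [0.4839, -0.2027, 0.3341]
tcp_rot: [0.205, 0.979, 0.0, 0.001]
wrist_force: [-0.1, 1.2, 9.3]
finger_gap: 0.0309
finger_force: 30.0
```

```bash
python3 -m handwheel '[[0,0,-0.05,0,0,0,2.5],[0,0,-0.09,0,0,0,2.5],[0,0,-0.09,0,0,0,2.5],[0,0,-0.09,0,0,0,2.5]]'; python3 -m handwheel '[[0,0,0,0,0,0,6],[0,0,0,0,0,0,6],[0,0,0,0,0,0,6],[0,0,1,0,0,0,6],[0,0,4,0,0,0,6],[0,0,8,0,0,0,6],[0,0,9.5,0,0,0,9.5],[0,0,9.5,0,0,0,9.5],[0,0,9.5,0,0,0,9.5]]'
python3 - <<'E'
from h import *
s=cap("side")
cv2.imwrite("pics/s9.png",cv2.resize(s["img"][120:220,230:330],(600,600),interpolation=2)[:,:,::-1])
b=np.array([.4845,-.202])
for z,r in((.036,.033),(.058,.033),(.080,.029),(.132,.016),(.154,.016)): print(z,((proj(s,[[*(b+[0,r]),z]])-[230,120])*6).round(1).tolist())
E
```

```text
clock: 35.4
position: [0.484, -0.2027, 0.3335]
tcp_rot: [0.205, 0.979, -0.0, 0.001]
wrist_force: [-0.2, 0.2, 11.6]
finger_gap: 0.0309
finger_force: 30.1
clock: 36.3
position: [0.4834, -0.2025, 0.4272]
tcp_rot: [0.204, 0.979, 0.0, -0.0]
wrist_force: [0.5, 0.5, -0.5]
finger_gap: 0.0789
finger_force: 0.0
0.036 [[306.8, 420.9]]
0.058 [[308.1, 384.6]]
0.08 [[308.2, 343.9]]
0.132 [[307.3, 242.2]]
0.154 [[308.6, 203.2]]
```

View pics/s9.png

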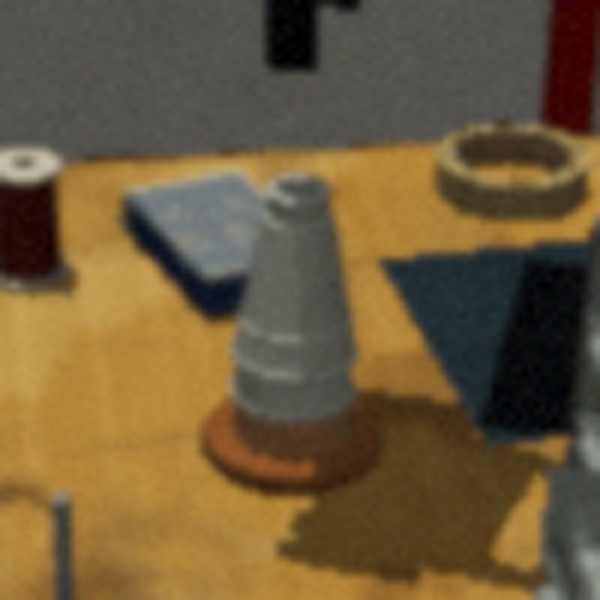

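Two cones are nested upright, with the lower rim near y=420 and the upper rim near y=380, close to the predicted 421 and 385.

```bash
python3 -m handwheel '[[2,4,0,0,0,0,9.5],[4,8,0,0,0,0,9.5],[6,13,0,0,0,0,9.5],[8,18,0,0,0,0,9.5],[10,22.5,0,0,0,0,9.5],[12,27,0,0,0,0,9.5],[14,31.5,0,0,0,0,9.5],[16,36,0,0,0,0,9.5],[17.4,40.4,0,0,0,0,9.5],[17.4,40.4,0,0,0,0,9.5],[17.4,40.4,0,0,0,0,9.5],[17.4,40.4,-4,0,0,0,9.5],[17.4,40.4,-8,0,0,0,9.5],[17.4,40.4,-12,0,0,0,9.5],[17.4,40.4,-13.5,0,0,0,9.5],[17.4,40.4,-13.5,0,0,0,9.5],[17.4,40.4,-13.5,0,0,0,9.5],[17.4,40.4,-13.5,0,0,0,9.5]]'
```

```text
clock: 38.15
position: [0.658, 0.201, 0.2948]
tcp_rot: [0.205, 0.979, 0.001, 0.001]
wrist_force: [-0.7, -0.0, -0.3]
finger_gap: 0.0951
finger_force: 0.0
```

```bash
python3 -m handwheel '[[0,0,-0.2,0,0,0,2.5],[0,0,-0.2,0,0,0,2.5],[0,0,-0.2,0,0,0,2.5],[0,0,-0.2,0,0,0,2.5],[0,0,-0.2,0,0,0,2.5],[0,0,-0.2,0,0,0,2.5],[0,0,-0.2,0,0,0,2.5],[0,0,-0.2,0,0,0,2.5],[0,0,-0.2,0,0,0,2.5],[0,0,-0.2,0,0,0,2.5]]'; python3 -c "
from h import *
s=get_state();print(s['position'],s['wrist_force'],s['ft_torque'])"
```

```text
clock: 39.15
position: [0.6578, 0.2014, 0.2911]
tcp_rot: [0.204, 0.979, 0.0, 0.001]
wrist_force: [1.6, 2.7, 4.4]
finger_gap: 0.0309
finger_force: 30.1
[0.65779536 0.2014366  0.29106067] [1.59868635 2.66475862 4.40753573] [ 0.47129594 -0.20032228  0.00506892]
```

```bash
python3 -m handwheel '[[0,0,0,0,0,0,5],[0,0,0,0,0,0,5],[0,0,0.2,0,0,0,5],[0,0,0.2,0,0,0,5],[0,0,0.2,0,0,0,5],[0,0,0.2,0,0,0,2.5],[0,0,0.2,0,0,0,2.5],[0,0,0.2,0,0,0,2.5],[0,0,0.2,0,0,0,2.5],[0,0,0.2,0,0,0,2.5],[0,0,0.2,0,0,0,2.5],[0,0,0.2,0,0,0,2.5]]'; python3 -c "
from h import *
s=get_state();print(s['position'],s['wrist_force'],s['ft_torque'])"
```

```text
clock: 40.35
position: [0.6576, 0.2013, 0.2925]
tcp_rot: [0.204, 0.979, 0.0, -0.0]
wrist_force: [0.5, 0.5, -0.9]
finger_gap: 0.0309
finger_force: 30.0
[0.65763185 0.2012693  0.29254075] [ 0.47876775  0.48974025 -0.89144958] [0.02290882 0.00362706 0.05977096]
```

```bash
python3 -m handwheel '[[0,0,4,0,0,0,2.5],[0,0,8,0,0,0,2.5],[0,0,12,0,0,0,2.5],[0,0,16.5,0,0,0,2.5],[0,0,16.5,0,0,0,2.5],[-2,-4.5,16.5,0,0,0,2.5],[-4,-9,16.5,0,0,0,2.5],[-6,-13.5,16.5,0,0,0,2.5],[-8,-18,16.5,0,0,0,2.5],[-10,-22.5,16.5,0,0,0,2.5],[-12,-27,16.5,0,0,0,2.5],[-14,-31.5,16.5,0,0,0,2.5],[-16,-36,16.5,0,0,0,2.5],[-17.4,-40.4,16.5,0,0,0,2.5],[-17.4,-40.4,16.5,0,0,0,2.5],[-17.4,-40.4,16.5,0,0,0,2.5],[-17.4,-40.4,16.5,0,0,0,2.5]]'
```

```text
clock: 42.05
position: [0.4838, -0.2021, 0.4573]
tcp_rot: [0.204, 0.979, 0.0, -0.0]
wrist_force: [-0.7, 1.0, -0.6]
finger_gap: 0.0311
finger_force: 30.0
```

```bash
python3 -m handwheel '[[0,0,-3,0,0,0,2.5],[0,0,-6,0,0,0,2.5],[0,0,-8,0,0,0,2.5],[0,0,-8.8,0,0,0,2.5],[0,0,-9.1,0,0,0,2.5],[0,0,-9.3,0,0,0,2.5],[0,0,-9.5,0,0,0,2.5],[0,0,-9.7,0,0,0,2.5],[0,0,-9.7,0,0,0,2.5],[0,0,-9.7,0,0,0,2.5]]'
```

```text
clock: 43.05
position: [0.4838, -0.2027, 0.361]
tcp_rot: [0.205, 0.979, 0.0, 0.001]
wrist_force: [3.2, 2.8, 1.7]
finger_gap: 0.0309
finger_force: 30.1
```

Contact at the expected height; I'll shift slightly along the side force and press on.

```bash
python3 -m handwheel '[[0.1,0.05,0,0,0,0,2.5],[0.1,0.05,-0.1,0,0,0,2.5],[0.1,0.05,-0.2,0,0,0,2.5],[0.1,0.05,-0.3,0,0,0,2.5],[0.1,0.05,-0.4,0,0,0,2.5],[0.1,0.05,-0.4,0,0,0,2.5],[0.1,0.05,-0.4,0,0,0,2.5]]'
```

```text
clock: 43.75
position: [0.4848, -0.2023, 0.3573]
tcp_rot: [0.204, 0.979, -0.0, 0.001]
wrist_force: [1.3, 3.7, 9.0]
finger_gap: 0.031
finger_force: 30.1
```

```bash
python3 -m handwheel '[[0,0.05,-0.05,0,0,0,2.5],[0,0.1,-0.1,0,0,0,2.5],[0,0.1,-0.17,0,0,0,2.5],[0,0.1,-0.17,0,0,0,2.5],[0,0.1,-0.17,0,0,0,2.5]]'
```

```text
clock: 44.25
position: [0.4848, -0.2015, 0.3558]
tcp_rot: [0.204, 0.979, -0.001, 0.001]
wrist_force: [0.8, 0.6, 10.3]
finger_gap: 0.0312
finger_force: 30.1
```

```bash
python3 -m handwheel '[[0,0,-0.05,0,0,0,2.5],[0,0,-0.08,0,0,0,2.5],[0,0,-0.08,0,0,0,2.5],[0,0,-0.08,0,0,0,2.5]]'; python3 -m handwheel '[[0,0,0,0,0,0,6],[0,0,0,0,0,0,6],[0,0,0,0,0,0,6],[0,0,1,0,0,0,6],[0,0,4,0,0,0,6],[0,0,8,0,0,0,6],[0,5,8,0,0,0,9.5],[5,10,8,0,0,0,9.5],[5,15,8,0,0,0,9.5],[5,20,8,0,0,0,9.5],[5,25,8,0,0,0,9.5],[5,30,8,0,0,0,9.5],[5,35,8,0,0,0,9.5],[5,40,8,0,0,0,9.5],[5,45,8,0,0,0,9.5],[5,45,8,0,0,0,9.5],[5,45,8,0,0,0,9.5]]'
python3 - <<'E'
from h import *
s=cap("side"); t=cap("top")
a=cv2.resize(s["img"][90:210,230:310],(400,600),interpolation=2); b=cv2.resize(t["img"][130:270,130:330],(400,280),interpolation=2)
o=np.zeros((600,800,3),np.uint8); o[:,:400]=a; o[:280,400:]=b
o[290:590,400:]=cv2.resize(s["img"],(400,300))
cv2.imwrite("pics/s10.png",o[:,:,::-1])
b=np.array([.4845,-.202])
for z,r in((.036,.033),(.058,.033),(.080,.033),(.102,.029),(.176,.016)): print(z,((proj(s,[[*(b+[0,r]),z]])-[230,90])*5).round(1).tolist())
E
```

```text
clock: 44.65
position: [0.4848, -0.2015, 0.3551]
tcp_rot: [0.204, 0.979, -0.001, 0.001]
wrist_force: [1.0, 0.2, 11.6]
finger_gap: 0.0308
finger_force: 30.1
clock: 46.35
position: [0.5342, 0.2507, 0.4342]
tcp_rot: [0.203, 0.979, -0.0, -0.0]
wrist_force: [0.8, -0.3, -0.3]
finger_gap: 0.0951
finger_force: 0.0
0.036 [[255.7, 500.8]]
0.058 [[256.7, 470.5]]
0.08 [[257.8, 439.8]]
0.102 [[257.8, 405.3]]
0.176 [[258.2, 286.2]]
```

View pics/s10.png

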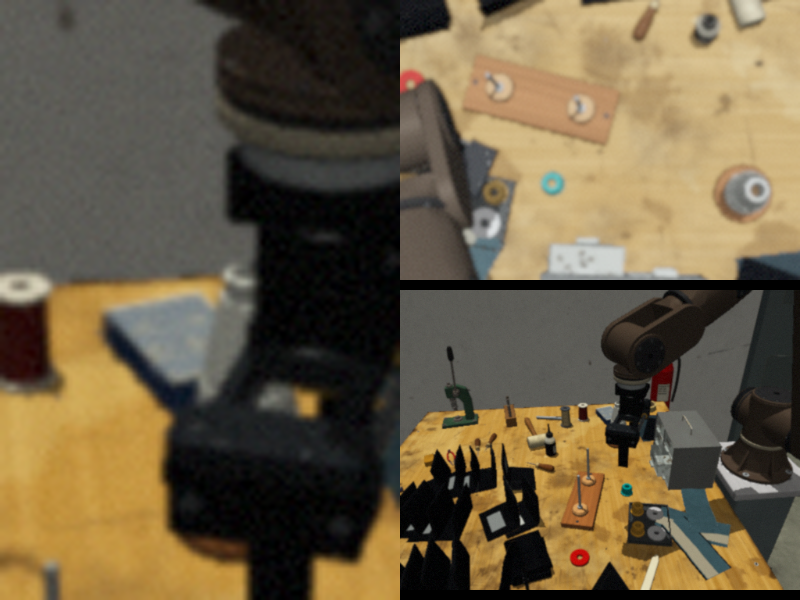

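The tray still holds all four parts, and the spindles are bare. The stack is hidden behind the arm, so I'll back off and check the rims numerically.

```bash
python3 -m handwheel '[[-4,5,0,0,0,0,9.5],[-8,10,0,0,0,0,9.5],[-12,15,0,0,0,0,9.5],[-16,20,0,0,0,0,9.5],[-20,25,0,0,0,0,9.5],[-24,29,0,0,0,0,9.5],[-26,31,0,0,0,0,9.5],[-26,31,0,0,0,0,9.5],[-26,31,0,0,0,0,9.5],[-26,31,0,0,0,0,9.5]]'
python3 - <<'E'
from h import *
s=cap("side"); im=np.mean([cap("side")["img"].astype(float) for _ in range(4)],0)
hs=cv2.cvtColor(im.astype(np.uint8),cv2.COLOR_RGB2HSV).astype(int)
b=np.array([.4845,-.202])
for z,r in((.036,.033),(.058,.033),(.080,.033),(.102,.029),(.176,.016)): print(z,proj(s,[[*(b+[0,r]),z],[*(b+[r,0]),z],[*(b-[r,0]),z]]).round(1).tolist())
V=hs[...,2][:,276:288].mean(1); S=hs[...,1][:,276:288].mean(1)
print("v V S",[(v,int(V[v]),int(S[v])) for v in range(140,200)])
m=hs[...,1]<70
for v in (150,155,160,165,170,175,180,185,188):
    u=[x for x in range(262,305) if m[v,x]]; print(v,u[:1],u[-1:],np.mean(u) if u else None, proj(s,[[*b,0.08]])[0][0].round(1))
E
```

```text
clock: 47.45
position: [0.2748, 0.5584, 0.434]
tcp_rot: [0.204, 0.979, -0.0, 0.0]
wrist_force: [0.3, -0.0, 0.5]
finger_gap: 0.0948
finger_force: 0.0
0.036 [[281.1, 190.2], [269.4, 185.4], [289.8, 184.3]]
0.058 [[281.3, 184.1], [269.5, 179.4], [290.1, 178.3]]
0.08 [[281.6, 178.0], [269.6, 173.3], [290.3, 172.3]]
0.102 [[281.6, 171.1], [270.9, 167.1], [289.4, 166.1]]
0.176 [[281.6, 147.2], [275.6, 145.2], [286.1, 144.7]]
v V S [(140, 79, 18), (141, 79, 17), (142, 84, 16), (143, 96, 20), (144, 103, 33), (145, 126, 45), (146, 139, 53), (147, 111, 57), (148, 94, 54), (149, 93, 49), (150, 101, 48), (151, 106, 45), (152, 99, 45), (153, 94, 42), (154, 92, 39), (155, 92, 38), (156, 91, 35), (157, 90, 33), (158, 90, 33), (159, 89, 32), (160, 88, 28), (161, 87, 28), (162, 87, 26), (163, 86, 25), (164, 85, 23), (165, 85, 23), (166, 85, 20), (167, 85, 20), (168, 88, 21), (169, 97, 21), (170, 102, 21), (171, 88, 20), (172, 81, 20), (173, 82, 21), (174, 86, 21), (175, 96, 21), (176, 99, 19), (177, 83, 21), (178, 77, 20), (179, 78, 21), (180, 78, 21), (181, 79, 21), (182, 80, 22), (183, 79, 20), (184, 77, 21), (185, 77, 21), (186, 78, 20), (187, 79, 23), (188, 80, 27), (189, 79, 52), (190, 74, 99), (191, 72, 143), (192, 72, 153), (193, 72, 152), (194, 72, 157), (195, 71, 164), (196, 78, 177), (197, 101, 184), (198, 117, 186), (199, 96, 185)]
150 [262] [285] 273.59090909090907 280.0
155 [262] [285] 273.5 280.0
160 [262] [286] 274.0 280.0
165 [262] [295] 275.25925925925924 280.0
170 [268] [298] 278.90909090909093 280.0
175 [270] [301] 279.6842105263158 280.0
180 [270] [304] 279.8421052631579 280.0
185 [269] [287] 278.0 280.0
188 [271] [286] 278.5 280.0
```

The lowest rim edge is at v≈190, predicted 190.2. The bead spacing of 6.0 px is about 22 mm, and the stack axis is on the block. Handing in.

```bash
python3 -c "
from bench import finish_job
print(finish_job())"
```

```text
the job is handed in; nothing more can be done
None
```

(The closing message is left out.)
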